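Dry a headband: hang it on the dryer rail and hold the blower lever at its third notch

ROBOT

A 6-joint arm with a two-finger parallel gripper is mounted at the origin on a cart in front of the work surface, level with it; the furniture and walls round the work are solid. World frame = base frame: x ahead of the robot, y to its left, z up, the work surface at z = 0. Lengths are in m, angles in degrees, forces in N, time in s.
With the tool pointing down it reaches from about 0.25 to 0.725 m from the base axis. Payload 9.7 kg.
Tool frame: the origin (TCP) lies between the finger pads; the fingertips stand 22 mm ahead of it and the grasp point (between the pads) lies 3 mm ahead of it; z points along the fingers, y is the line along which they close (so a half turn about z gives the same grasp; the last joint's range is limited). The gripper opens to 85 mm and grips with 20 to 120 N. Pads are 22 mm wide; open, the fingers measure 114 mm over their backs; the gripper's body (76 mm by 85 mm) begins 54 mm behind the grasp point. The pads swing forward as they close: fully open they stand 13 mm farther back than shut.
Start: joints at [72.995, 4.979, 10.078, 95.1, 0, 90], TCP at [0.161, 0.526, 0.253] pointing down, gripper open.
Joint ranges: [-179.16, 179.16], [-48.56, 103.87], [-65.8, 70.77], [-126.05, 130.52], [-82.76, 87.17], [-180, 180]. Speed limits (degrees/s): [127.2, 127.2, 147.25, 180, 180, 180].

INTERFACE

Orientations are given as [roll, pitch, yaw] about the fixed x, y, z axes, in that order (R = Rz(yaw) Ry(pitch) Rx(roll)).
In Python, from workcell import bot, viewer, finder gives the robot as it stands.
- The arm moves only by the tool move_arm, never from a script. Its arguments are lists of equal length, an entry for each row: "offset": the shift along the tool's x, y, z in cm, a list of three; "twist": the turn, a rotation vector about the tool's x, y, z in rad, a list of three; "grip": the opening, from 0 (shut) to 1 (fully open). In form: {"offset": [[x, y, z], ...], "twist": [[ax, ay, az], ...], "grip": [grip, ...]}. A call has 1 to 5 rows; each row shifts and turns the commanded pose from where the row before left it, along the tool's axes as they then stand; what a row does not reach is not made up. A row lasts 1/10 s, in which the tool goes at most 50 mm and 8.59 degrees, less where a joint would pass 70% of its speed; a pose out of reach is approached as far as the arm can. A call is refused whole if a number of a shift passes 5 or a number of a turn 0.15, either way. A call with a gripper value outside its range is refused whole. The fingers move at their own pace and stop on an object; "force" is the grip in N (left out, the last holds). Time passes only in rows, so rows that do not move let the fingers close. It gives the time, the measured TCP pose, the force, the opening and the grip force at its end, in the units of the state.
- bot.get_obs(): the state, without advancing time (a new reading comes with each control period).
- viewer.camera(name): name is "scene" or "side" or "wrist"; returns a dict with "color" (384x512x3 uint8, red, green, blue), "depth" (384x512 float32, m along the optical axis (not along the pixel's ray), 0 where there is no reading), "vfov" (degrees; the focal length in pixels is half the picture's height over the tangent of half this angle, whatever the lens; pixels are square), "cx", "cy" (the principal point, pixels), "position" and "attitude" of the camera in the world; the wrist camera has in their place "tool_from_camera" (4x4, takes a point from camera to tool coordinates, whose origin is the TCP and whose axes are the flange's). Camera axes: x right, y down, z forward; pixel columns grow to the right and rows downward; lengths in m; the calibration is good to about 2 mm. The wrist camera is an equidistant fisheye: a pixel r from the principal point sees the ray r / f radians off the axis. A picture is of the moment at which its call begins: read the wrist's pose just before it.
- bot.job_done(): hands the job in; it is judged then, once.
Trained networks look in a picture, given as the dict that the camera call returned (one of the last four; its "shot" number tells which), for a name from the list of things; names that differ only in an ending like _2 or _b are one class to them, and where a whole thing is asked for, a point or a joint stands for the part that bears it (a point fixed in the world has none). Each returns a list of dicts, best first, with "p" (0 to 1); they miss things now and then, are a little off and sometimes report something else, mostly with a low value. They report only what shows in the picture. A call takes as long as a camera call. They do not tell look-alikes from the thing itself.
- finder.boxes_of(picture, thing): "position" ([column, row] in pixels, amid what is visible of it).
- finder.pinpoint(picture, thing): "position" ([column, row] in pixels: a listed point, or the origin of a listed thing).
The state is a dict: "time": time; "q": joint angles; "qd": joint speeds; "joint_efforts": joint torques, N m; "ee_pos": TCP position; "tcp_rot": TCP orientation; "wrist_force": force on the tool from outside, world axes, zero at the start; "torque": the same for the moment, N m; "opening": finger opening in m; "grasp_force": force on a finger pad.
Only numpy, scipy, OpenCV 4.12 (cv2) and the standard library are available. Lean on these libraries where they do the work, as an engineer would, in place of code of your own. Each camera call takes 0.05 s, during which the arm holds its last target. There are 200 camera calls.

TASK

Hang the rinsed visor headband over the steel rail in front of the blue bench dryer, one leg on each side of the bar, and let go of it. Then press the dryer's red lever down past the first two notches to the third (the red line), not on down to the stop beneath it, and keep holding it there: the lever springs back when released, so finish with the arm still holding it at the third notch and the headband still hanging. Leave the magenta-capped jar, the nail brush and the beaker where they are.

Things in the scene. Friction and masses are not known exactly. Their poses are not given: they have to be found in the camera images.
- headband: Rigid upside-down U of white plastic (visor headband), 0.12 kg, 120 mm wide along its x, 153 mm tall, standing on two blue pads (16 x 46 x 44 mm, the leg ends). Origin midway between the pads at their underside; x from leg to leg, y across the 26 mm band, z up. 88 mm clear between pads, 105 mm from their underside up to the crown's underside. A half turn changes nothing.
- headband_grip (a point): Point to grasp: in the orange block (24 x 24 mm, faces along the headband's x and y) that stands on top of the headband's crown. 133 mm above the pads' underside; the block runs from 20 mm below this point (the crown's top) to 20 mm above it. Axes as the headband's.
- headband_crown (a point): Middle of the underside of the headband's crown, the surface that shall rest on the rail: 28 mm straight below headband_grip. Axes as the headband's.
- dryer: Blue bench dryer, fixed: grey base plate 235 x 350 x 12 mm, blue housing 105 x 340 mm, top 130 mm above the work surface, front face 30 mm behind the origin (louvres at the robot's left, lever at its right). Origin on the work surface; x points away from the robot into the housing, y to the left along the front, z up. Place and yaw vary.
- rail: The dryer's steel drying rail, 14 mm round bar along the dryer's y on two posts 180 mm apart, 90 mm in front of the housing's face; free between the posts. This origin coincides with the dryer's; see rail_mid for the bar.
- rail_mid (a point): Top of the rail's bar, midway between the two posts, 150 mm above the work surface. Axes as the dryer's: y along the bar, x away from the robot.
- lever (a joint): Travel of the dryer's lever, m: 0 at rest at the top, grows as it is pressed straight down, stop at 0.056. Notches (light clicks) at 0.015, 0.030 and 0.045; the third has the red line. A spring always returns it to 0 from anywhere: push of about 4 N at the start, about 8 N at the third notch, at most about 11 N on the way.
- lever_top (a point): Centre of the top of the lever's red square cap (36 x 36 mm, 14 mm thick), 45 mm in front of the housing's face; 114 mm above the work surface at rest, 69 mm at the third notch. Moves with the lever; axes as the dryer's. A steel stem joins it to a slot in the housing and is the pointer beside the notch lines.
- magenta_jar: Bystander: white jar with magenta cap, 57 mm wide, 66 mm tall, loose; origin at its underside.
- nail_brush: Bystander: purple nail brush, 30 x 86 x 55 mm, loose, in front of the dryer; origin at its underside.
- beaker: Bystander: green beaker, 78 mm wide, 109 mm tall, loose, at the left of the dryer; origin at its underside.
There are look-alikes about, which are no part of the job. Leave any purple look-alike of the headband alone.

How it is judged:
By the outcome, as a careful person would: the job done as asked, in the order asked, and still so for the second after the job is handed in, while the arm keeps its last pose, push and grip.
It also fails if it takes over 51 s, if anything falls off the work surface, if the arm or the gripper's body presses on something with over 40 N, if the wrist force passes 120 N, or if a joint passes its speed limit or range.

## Working session

There is one attempt and no reset: what is moved stays moved. The work goes in short steps, Python scripts to look and compute and a tool call to move; the robot and the scene stay as the last step left them, time stands still between calls to the robot, and variables do not carry over. Pictures are saved under pics/ and viewed, at most 10 in all, crops included, and the job is handed in when it is done.

Besides the shell and the picture viewer there is one more tool, called as a command line: name --argument value ..., lists and objects as JSON in quotes. move_arm: Moves the arm, as the interface text tells. Its arguments: {"type":"object","properties":{"offset":{"type":"array","items":{"type":"array","items":{"type":"number"}}},"twist":{"type":"array","items":{"type":"array","items":{"type":"number"}}},"grip":{"type":"array","items":{"type":"number"}},"force":{"type":"number"}},"required":["offset","twist","grip"]}

```bash
mkdir -p pics; ls
cat > h.py <<'E'
import numpy as np, cv2
from workcell import bot, viewer, finder
from scipy.spatial.transform import Rotation as R
def f(p): return p["color"].shape[0]/2/np.tan(np.radians(p["vfov"])/2)
def rot(a):
    a=np.array(a,float)
    if a.shape==(3,3): return a
    return R.from_euler('xyz',a,degrees=True).as_matrix()
def ray(p,uv):
    x=(np.array(uv,float)-[p["cx"],p["cy"]])/f(p)
    return np.append(x,1.)
def at(p,uv,d=None,z=None):
    """world point of a pixel (scene/side): at depth d, or on plane z"""
    M=rot(p["attitude"]); t=np.array(p["position"]); r=M@ray(p,uv)
    if z is not None: return t+r*(z-t[2])/r[2]
    if d is None:
        u,v=np.round(uv).astype(int); w=p["depth"][max(v-2,0):v+3,max(u-2,0):u+3]; w=w[w>0]; d=np.median(w) if len(w) else np.nan
    return t+r*d
def save(p,n): cv2.imwrite(f"pics/{n}.png",p["color"][:,:,::-1])
E
python3 - <<'E'
from h import *
np.set_printoptions(precision=3,suppress=True)
print(bot.get_obs())
for c in ["scene","side"]:
    p=viewer.camera(c); save(p,c+"0"); print(c,p["vfov"],p["cx"],p["cy"],p["position"],p["attitude"])
    for t in ["headband_grip","headband_crown","headband","rail_mid","lever_top","dryer","magenta_jar","nail_brush","beaker"]:
        for d in finder.pinpoint(p,t)[:3]:
            print(t,round(d["p"],2),np.round(d["position"],1),at(p,d["position"]))
a=cv2.imread("pics/scene0.png");b=cv2.imread("pics/side0.png")
cv2.imwrite("pics/both0.png",cv2.resize(np.vstack([a,b]),(800,600)) if 0 else np.vstack([a,b])[:, :])
E
```

```text
pics
{'time': 0.0, 'q': array([72.996,  5.009, 10.035, 95.099,  0.001, 90.001]), 'qd': array([ 0.017,  0.069,  0.01 ,  0.027,  0.094, -0.06 ]), 'joint_efforts': array([ -0.001, -52.039,  46.48 ,   0.016,  -0.   ,   0.   ]), 'ee_pos': array([0.161, 0.526, 0.253]), 'tcp_rot': array([-179.927,   -0.001,  162.995]), 'wrist_force': array([-0.197, -0.231,  0.233]), 'torque': array([ 0.004, -0.   , -0.009]), 'grasp_force': 0.0, 'opening': 0.08552797346753249}
scene 47.192143860245736 253.32890596178328 189.73664692066686 [-0.274 -0.657  0.751] [-120.409   -0.611  -53.088]
headband_grip 0.92 [333.3 251.5] [ 0.461 -0.338  0.135]
headband_grip 0.9 [314.  213.9] [ 0.554 -0.233  0.144]
headband_crown 0.94 [314.5 224.2] [ 0.554 -0.237  0.115]
headband_crown 0.81 [334.8 259.4] [ 0.458 -0.345  0.117]
headband_crown 0.21 [227.6 209.9] [0.591 0.081 0.012]
headband 0.86 [310.7 255.4] [ 0.519 -0.253  0.045]
headband 0.6 [329.8 290.9] [ 0.479 -0.334  0.   ]
rail_mid 0.69 [195.7 167.8] [0.749 0.366 0.001]
lever_top 0.63 [244.  197.7] [ 0.549 -0.016  0.112]
dryer 0.93 [227.9 213.5] [0.575 0.067 0.013]
dry
[... 361 characters left out ...]
.043  0.86 ] [-125.413    0.93   -15.147]
headband_grip 0.73 [278.9 212.6] [ 0.559 -0.235  0.152]
headband_crown 0.92 [255.1 265.7] [ 0.466 -0.35   0.108]
headband_crown 0.81 [280.6 227. ] [ 0.562 -0.242  0.109]
headband 0.94 [278.8 254.5] [ 0.563 -0.229 -0.   ]
rail_mid 0.73 [236.9 136.1] [0.547 0.174 0.145]
lever_top 0.55 [254.7 181. ] [ 0.549 -0.037  0.114]
dryer 0.67 [254.8 182.5] [ 0.548 -0.041  0.111]
dryer 0.6 [259.3 253.9] [ 0.476 -0.353  0.146]
dryer 0.5 [255.2 146.5] [0.637 0.29  0.023]
magenta_jar 0.8 [338.2 270.2] [ 0.68  -0.348  0.028]
magenta_jar 0.35 [257.2 143.6] [0.644 0.289 0.034]
nail_brush 0.65 [206.3 179.4] [0.432 0.142 0.02 ]
beaker 0.6 [254.5 146.1] [0.635 0.291 0.024]
```

View pics/scene0.png

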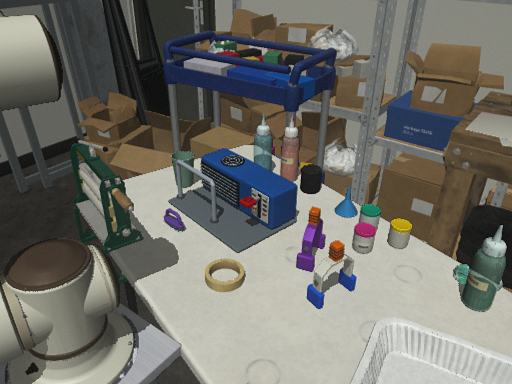

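View pics/side0.png

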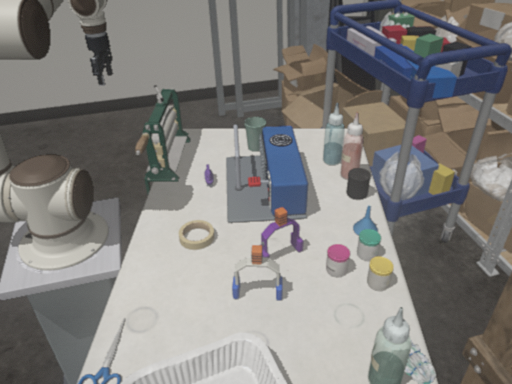

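The scene picture shows the white headband with its grip block at (337,248), just in front of the purple look-alike at (315,215). The rail runs from (180,165) to (215,195) and the red lever cap is at (247,202). The side picture agrees. Next I'll fit the poses from the depth clouds.

```bash
cat >> h.py <<'E'
def cloud(p):
    h,w=p["depth"].shape; v,u=np.mgrid[:h,:w]; k=f(p)
    d=p["depth"]; c=np.stack([(u-p["cx"])/k*d,(v-p["cy"])/k*d,d],-1)
    return c@rot(p["attitude"]).T+np.array(p["position"])
E
python3 - <<'E'
from h import *
np.set_printoptions(precision=4,suppress=True)
C=[];H=[];RGB=[]
for c in ["scene","side"]:
    p=viewer.camera(c); k=p["depth"]>0; C.append(cloud(p)); H.append(cv2.cvtColor(p["color"],cv2.COLOR_RGB2HSV)); 
for i in (0,1):
    P=C[i];h=H[i]; X,Y,Z=P[...,0],P[...,1],P[...,2]
    near=(np.hypot(X-.46,Y+.34)<.1)
    bl=near&(h[...,0]>105)&(h[...,0]<124)&(h[...,1]>120)&(Z>0.005)&(Z<.06)
    q=P[bl]; print("cam",i,"pads",len(q))
    if len(q)>10:
        _,l,cc=cv2.kmeans(q[:,:2].astype(np.float32),2,None,(3,50,1e-4),5,0); d=cc[1]-cc[0]; print(cc,np.linalg.norm(d),np.degrees(np.arctan2(d[1],d[0])))
    og=near&(h[...,0]<16)&(h[...,1]>150)&(Z>.11)&(Z<.17); q=P[og]; print("block",len(q),q.mean(0),q.min(0),q.max(0)); t=q[q[:,2]>.149]; print(" top",len(t),t.mean(0) if len(t) else 0)
    wt=near&(h[...,1]<60)&(Z>.05)&(Z<.125); q=P[wt]
    m=q[:,:2].mean(0); w,v=np.linalg.eigh(np.cov((q[:,:2]-m).T)); print("white",len(q),m,np.degrees(np.arctan2(v[1,1],v[0,1])),w**.5)
    rl=(Z>.138)&(Z<.158)&(X>.4)&(X<.62)&(Y>-.1)&(Y<.35)&(h[...,1]<90); q=P[rl]
    m=np.median(q,0); vx=cv2.fitLine(q[:,:2].astype(np.float32),cv2.DIST_HUBER,0,.002,.01).ravel(); s=(q[:,:2]-vx[2:])@vx[:2]; print("rail",len(q),vx,np.degrees(np.arctan2(vx[1],vx[0])),vx[2:]+vx[:2]*s.min(),vx[2:]+vx[:2]*s.max(),q[:,2].max())
    tp=(Z>.12)&(Z<.136)&(X>.45)&(X<.85)&(Y>-.2)&(Y<.35)&(h[...,0]>100)&(h[...,0]<125)&(h[...,1]>120)
    r=cv2.minAreaRect(P[tp][:,:2].astype(np.float32)); print("housing",tp.sum(),r)
    rd=((h[...,0]<6)|(h[...,0]>174))&(h[...,1]>150)&(Z>.1)&(Z<.13)&(X>.45)&(X<.65)&(Y>-.15)&(Y<.1); q=P[rd]; t=q[q[:,2]>.110]; print("lever",len(q),t.mean(0),cv2.minAreaRect(t[:,:2].astype(np.float32)))
E
```

```text
cam 0 pads 466
[[ 0.415  -0.3268]
 [ 0.5133 -0.3595]] 0.10358387 -18.376604
block 208 [ 0.4649 -0.3426  0.1385] [ 0.4549 -0.3539  0.113 ] [ 0.4791 -0.3264  0.155 ]
 top 66 [ 0.4679 -0.3412  0.1522]
white 524 [ 0.4571 -0.3386] 160.2331244489932 [0.0081 0.0391]
rail 202 [0.1945 0.9809 0.5372 0.1616] 78.78357 [0.5198 0.074 ] [0.5553 0.2531] 0.15216548975498134
housing 1635 ((0.6637199521064758, 0.06468421220779419), (0.3393208384513855, 0.10235990583896637), 78.92179870605469)
lever 126 [ 0.5439 -0.0331  0.1128] ((0.5455875992774963, -0.031712450087070465), (0.03608609735965729, 0.03401570022106171), 75.60077667236328)
cam 1 pads 25
[[ 0.5162 -0.3733]
 [ 0.4165 -0.3408]] 0.10490349 161.95216<stdin>:13: RuntimeWarning: Mean of empty slice.
  ret = um.true_divide(
Traceback (most recent call last):
ValueError: zero-size array to reduction operation minimum which has no identity
```

```bash
cat >> h.py <<'E'
def go(target,yaw,o=None):
    """offset (cm, tool axes now) and twist to a down-pointing target"""
    o=o or bot.get_obs(); M=rot(o["tcp_rot"]); T=R.from_euler('xyz',[180,0,yaw],degrees=True).as_matrix()
    print("pos",o["ee_pos"].round(4),"rot",o["tcp_rot"].round(2),"off cm",(M.T@(np.array(target)-o["ee_pos"])*100).round(2),"twist",R.from_matrix(M.T@T).as_rotvec().round(4),"t",o["time"],"F",o["wrist_force"].round(1))
E
python3 - <<'E'
from h import *
np.set_printoptions(precision=4,suppress=True)
p=viewer.camera("scene"); P=cloud(p); X,Y,Z=P[...,0],P[...,1],P[...,2]
for x0,x1,y0,y1 in [(.05,.2,.2,.7),(.2,.35,.15,.7),(.35,.5,.15,.6),(.3,.45,-.2,.1),(.3,.6,-.5,-.2)]:
    k=(X>x0)&(X<x1)&(Y>y0)&(Y<y1)&(p["depth"]>0)&(Z<.5); q=P[k]; q=q[q[:,2]>.03]; print((x0,x1,y0,y1),len(q),q[:,2].max() if len(q) else 0,q[q[:,2].argmax()] if len(q) else 0)
go([.467,-.342,.28],161.5)
E
```

```text
(0.05, 0.2, 0.2, 0.7) 2 0.25011408386847345 [0.1555 0.4741 0.2501]
(0.2, 0.35, 0.15, 0.7) 3421 0.2645573177758208 [0.3193 0.3778 0.2646]
(0.35, 0.5, 0.15, 0.6) 125 0.21535663180188358 [0.3523 0.4476 0.2154]
(0.3, 0.45, -0.2, 0.1) 0 0 0
(0.3, 0.6, -0.5, -0.2) 2096 0.15570603187469856 [ 0.4701 -0.3498  0.1557]
pos [0.1609 0.526  0.2533] rot [-180.      0.    162.99] off cm [-54.66 -74.05  -2.67] twist [-0.      0.      0.0261] t 1.15 F [ 0.9 -0.2 -0.2]
```

move_arm --offset '[[0, 0, -4], [0, 0, -5], [0, 0, -5], [-2.9, -3.9, 0], [-2.9, -3.9, 0]]' --twist '[[0, 0, 0], [0, 0, 0], [0, 0, 0.026], [0, 0, 0], [0, 0, 0]]' --grip '[1, 1, 1, 1, 1]'

```text
time: 1.65
ee_pos: [0.1921, 0.4353, 0.3945]
tcp_rot: [179.8, 0.0, 161.6]
wrist_force: [0.5, 0.0, -0.3]
opening: 0.0854
grasp_force: 0.0
```

move_arm --offset '[[-2.9, -3.9, 0], [-2.9, -3.9, 0], [-2.9, -3.9, 0], [-2.9, -3.9, 0], [-2.9, -3.9, 0]]' --twist '[[0, 0, 0], [0, 0, 0], [0, 0, 0], [0, 0, 0], [0, 0, 0]]' --grip '[1, 1, 1, 1, 1]'

```text
time: 2.15
ee_pos: [0.2666, 0.2009, 0.3934]
tcp_rot: [180.0, 0.0, 161.6]
wrist_force: [0.2, 0.0, 0.1]
opening: 0.0857
grasp_force: 0.0
```

move_arm --offset '[[-2.9, -3.9, 0], [-2.9, -3.9, 0], [-2.9, -3.9, 0], [-2.9, -3.9, 0], [-2.9, -3.9, 0]]' --twist '[[0, 0, 0], [0, 0, 0], [0, 0, 0], [0, 0, 0], [0, 0, 0]]' --grip '[1, 1, 1, 1, 1]'

```text
time: 2.65
ee_pos: [0.3423, -0.0304, 0.3936]
tcp_rot: [180.0, 0.1, 161.5]
wrist_force: [1.1, 2.3, -0.0]
opening: 0.0855
grasp_force: 0.0
```

move_arm --offset '[[-2.9, -3.9, 0], [-2.9, -3.9, 2], [-2.9, -3.9, 4], [-2.9, -3.9, 4]]' --twist '[[0, 0, 0], [0, 0, 0], [0, 0, 0], [0, 0, 0]]' --grip '[1, 1, 1, 1]'

```text
time: 3.05
ee_pos: [0.3962, -0.1939, 0.3099]
tcp_rot: [-180.0, 0.1, 161.4]
wrist_force: [0.9, -1.0, 0.3]
opening: 0.0856
grasp_force: 0.0
```

move_arm --offset '[[-2.9, -3.9, 0], [-2.9, -3.9, 1], [-2.9, -3.9, 1], [-1, 0, 0], [0, 0, 0]]' --twist '[[0, 0, 0], [0, 0, 0], [0, 0, 0], [0, 0, 0], [0, 0, 0]]' --grip '[1, 1, 1, 1, 1]'

```text
time: 3.55
ee_pos: [0.4512, -0.3343, 0.2893]
tcp_rot: [179.9, -0.1, 161.4]
wrist_force: [0.1, 0.2, -0.3]
opening: 0.0856
grasp_force: 0.0
```

```bash
cat >> h.py <<'E'
def wcloud(p,o):
    h,w=p["depth"].shape; v,u=np.mgrid[:h,:w]; k=f(p); dx=u-p["cx"];dy=v-p["cy"]; r=np.hypot(dx,dy)+1e-9; th=r/k
    d=p["depth"]; t=np.tan(np.minimum(th,1.4))*d; c=np.stack([dx/r*t,dy/r*t,d],-1)
    A=np.array(p["tool_from_camera"]); q=c@A[:3,:3].T+A[:3,3]
    return q@rot(o["tcp_rot"]).T+o["ee_pos"]
E
python3 - <<'E'
from h import *
np.set_printoptions(precision=4,suppress=True)
o=bot.get_obs(); p=viewer.camera("wrist"); save(p,"w1"); P=wcloud(p,o); h=cv2.cvtColor(p["color"],cv2.COLOR_RGB2HSV)
Z=P[...,2]; near=(np.hypot(P[...,0]-.465,P[...,1]+.342)<.085)&(p["depth"]>0)
t=P[near&(h[...,0]<18)&(h[...,1]>130)&(Z>.145)&(Z<.165)]
print("top",len(t),t.mean(0),t[:,2].max(),cv2.minAreaRect(t[:,:2].astype(np.float32)))
q=P[near&(h[...,0]>105)&(h[...,0]<124)&(h[...,1]>120)&(Z<.06)]
_,l,cc=cv2.kmeans(q[:,:2].astype(np.float32),2,None,(3,50,1e-4),5,0); d=cc[1]-cc[0]; print(len(q),cc,cc.mean(0),np.linalg.norm(d),np.degrees(np.arctan2(d[1],d[0])))
q=P[near&(h[...,1]<60)&(Z>.085)&(Z<.13)]; v=cv2.fitLine(q[:,:2].astype(np.float32),cv2.DIST_HUBER,0,.01,.01).ravel(); print("crown",len(q),q.mean(0),np.degrees(np.arctan2(v[1],v[0])))
go([.467,-.342,.137],161.5,o)
E
```

```text
top 604 [ 0.4713 -0.337   0.1527] 0.15525035720404978 ((0.47230637073516846, -0.3375132977962494), (0.022289855405688286, 0.02313634380698204), 71.28980255126953)
260 [[ 0.421  -0.3203]
 [ 0.5142 -0.3711]] [ 0.4676 -0.3457] 0.10612547 -28.624283
crown 1334 [ 0.4563 -0.3327  0.1044] -18.346792
pos [ 0.4512 -0.3343  0.2893] rot [179.95  -0.13 161.43] off cm [-1.77 -0.24 15.23] twist [ 0.0009 -0.0022 -0.0013] t 3.55 F [ 0.1  0.2 -0.3]
```

View pics/w1.png

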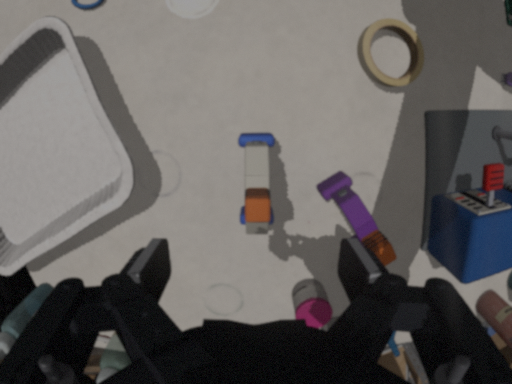

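The wrist view has the orange block at (258,205), with the band running straight up the picture, so it's lined up with the fingers. The purple look-alike at (380,245) is clear of the right finger. I'll descend now.

move_arm --offset '[[-1.9, 0.15, 2], [0, 0, 4], [0, 0, 4], [0, 0, 3], [0, 0, 1.9]]' --twist '[[0, 0, 0], [0, 0, 0], [0, 0, 0], [0, 0, 0], [0, 0, 0]]' --grip '[1, 1, 1, 1, 1]' --force 40

```text
time: 4.1
ee_pos: [0.4686, -0.3361, 0.1404]
tcp_rot: [180.0, -0.1, 161.6]
wrist_force: [0.6, -0.3, 0.1]
opening: 0.0851
grasp_force: 0.0
```

move_arm --offset '[[0, 0, 0], [0, 0, 0], [0, 0, 0], [0, 0, 0], [0, 0, 0]]' --twist '[[0, 0, 0], [0, 0, 0], [0, 0, 0], [0, 0, 0], [0, 0, 0]]' --grip '[1, 0.1, 0.1, 0.1, 0.1]'

```text
time: 4.6
ee_pos: [0.4697, -0.3383, 0.1428]
tcp_rot: [-180.0, 0.1, 161.5]
wrist_force: [0.5, -0.3, 0.2]
opening: 0.0281
grasp_force: 0.0
```

move_arm --offset '[[0, 0, 0], [0, 0, 0], [0, 0, 0]]' --twist '[[0, 0, 0], [0, 0, 0], [0, 0, 0]]' --grip '[0.1, 0.1, 0.1]'

```text
time: 4.9
ee_pos: [0.4697, -0.3382, 0.1427]
tcp_rot: [-180.0, 0.1, 161.5]
wrist_force: [-0.3, 3.0, 6.2]
opening: 0.0233
grasp_force: 40.3
```

move_arm --offset '[[0, 0, -3], [0, 0, -4], [0, 0, -4.5], [0, 0, -4.5], [0, 0, -4]]' --twist '[[0, 0, 0], [0, 0, 0], [0, 0, -0.04], [0, 0, -0.05], [0, 0, -0.04]]' --grip '[0.1, 0.1, 0.1, 0.1, 0.1]'

```text
time: 5.4
ee_pos: [0.469, -0.338, 0.3438]
tcp_rot: [-180.0, 0.0, 169.1]
wrist_force: [0.6, -0.7, -1.5]
opening: 0.0236
grasp_force: 39.7
```

move_arm --offset '[[0.1, 2, 0], [0.3, 4, 0], [0.3, 4.6, 0], [0.3, 4.6, 0], [0.3, 4.6, 0]]' --twist '[[0, 0, 0], [0, 0, 0], [0, 0, 0], [0, 0, 0], [0, 0, 0]]' --grip '[0.1, 0.1, 0.1, 0.1, 0.1]'

```text
time: 5.9
ee_pos: [0.4944, -0.1398, 0.3414]
tcp_rot: [-180.0, -0.0, 168.9]
wrist_force: [1.1, -0.2, -1.5]
opening: 0.0237
grasp_force: 39.9
```

move_arm --offset '[[0.3, 4.6, 0], [0.3, 4.6, 0], [0.3, 4.6, 0], [0.3, 4.6, 0], [0.3, 4.6, 0]]' --twist '[[0, 0, 0], [0, 0, 0], [0, 0, 0], [0, 0, 0], [0, 0, 0]]' --grip '[0.1, 0.1, 0.1, 0.1, 0.1]'

```text
time: 6.4
ee_pos: [0.5237, 0.0892, 0.3416]
tcp_rot: [-180.0, -0.0, 168.9]
wrist_force: [0.6, 0.0, -1.8]
opening: 0.023
grasp_force: 39.9
```

move_arm --offset '[[0.1, 4, 0], [0, 2, 0], [0, 0, 0], [0, 0, 0]]' --twist '[[0, 0, 0], [0, 0, 0], [0, 0, 0], [0, 0, 0]]' --grip '[0.1, 0.1, 0.1, 0.1]'

```text
time: 6.8
ee_pos: [0.5344, 0.1465, 0.3413]
tcp_rot: [-180.0, -0.0, 169.0]
wrist_force: [0.5, 0.4, -0.8]
opening: 0.0231
grasp_force: 40.0
```

Run:
```python
from h import *
np.set_printoptions(precision=4,suppress=True)
go([.5375,.1636,.343],168.9)
o=bot.get_obs()
for c in ["scene","side"]:
    p=viewer.camera(c); save(p,c+"1"); P=cloud(p); h=cv2.cvtColor(p["color"],cv2.COLOR_RGB2HSV); X,Y,Z=np.moveaxis(P,-1,0)
    near=(np.hypot(X-.5375,Y-.1636)<.1)&(p["depth"]>0)
    q=P[near&(h[...,0]>105)&(h[...,0]<124)&(h[...,1]>120)&(Z>.18)&(Z<.26)]; print(c,"pads",len(q))
    if len(q)>20:
        _,l,cc=cv2.kmeans(q.astype(np.float32),2,None,(3,50,1e-4),5,0); d=cc[1]-cc[0]; print(cc,cc.mean(0),np.linalg.norm(d),np.degrees(np.arctan2(d[1],d[0])),q[:,2].min())
    rl=(Z>.138)&(Z<.158)&(X>.4)&(X<.62)&(Y>-.1)&(Y<.35)&(h[...,1]<90); q=P[rl]
    if len(q)>20:
        v=cv2.fitLine(q[:,:2].astype(np.float32),cv2.DIST_HUBER,0,.002,.01).ravel(); s=(q[:,:2]-v[2:])@v[:2]; print("rail",len(q),np.degrees(np.arctan2(v[1],v[0])),v[2:]+v[:2]*s.min(),v[2:]+v[:2]*s.max(),q[:,2].max())
    for t in ["headband_crown","rail_mid","lever_top"]:
        for d in finder.pinpoint(p,t)[:2]: print(t,d["p"],np.array(d["position"]),at(p,d["position"]))
```

```text
pos [0.5344 0.1465 0.3413] rot [-179.96   -0.05  169.  ] off cm [ 0.02  1.74 -0.18] twist [-0.0008 -0.0008  0.0018] t 6.8 F [ 0.5  0.4 -0.8]
scene pads 332
[[0.4786 0.1482 0.2232]
 [0.58   0.1291 0.2205]] [0.5293 0.1386 0.2219] 0.10327024 -10.645811 0.19806596778162255
rail 183 80.03928 [0.5206 0.0733] [0.5522 0.2535] 0.1517928217734702
headband_crown 0.9 [313.8 226.3] [ 0.5485 -0.239   0.1121]
headband_crown 0.8 [194.5 122.2] [0.5248 0.1348 0.3061]
rail_mid 0.8 [193.6 168.5] [0.5454 0.1705 0.1453]
lever_top 0.73 [194.8 169.9] [0.5378 0.1582 0.1478]
lever_top 0.56 [244.7 196.2] [0.6003 0.0219 0.0787]
side pads 83
[[0.5825 0.1133 0.2267]
 [0.4818 0.1312 0.2285]] [0.5321 0.1223 0.2276] 0.10228915 169.90663 0.20417145729453245
rail 134 78.898125 [0.5245 0.073 ] [0.5584 0.246 ] 0.15413386416214403
headband_crown 0.9 [235.   96.3] [0.5381 0.1297 0.3046]
headband_crown 0.6 [280.4 227.1] [ 0.5607 -0.244   0.1111]
rail_mid 0.51 [234.7 136.2] [0.5399 0.1732 0.1465]
lever_top 0.47 [253.9 180. ] [ 0.5484 -0.0314  0.1131]
```

View pics/scene1.png

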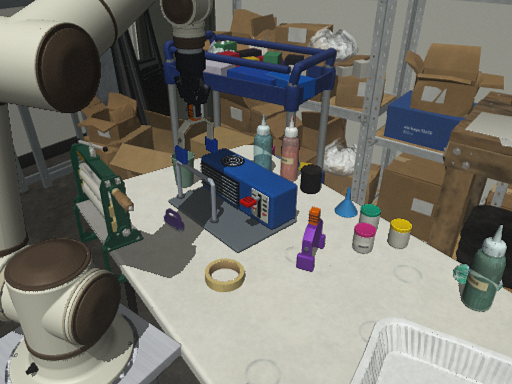

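The headband is held level at about (197,135), square over the rail with a pad on each side of the bar. I'll centre it and lower it.

move_arm --offset '[[0, 1.7, 1], [0, 0, 3], [0, 0, 4], [0, 0, 3.5], [0, 0, 2]]' --twist '[[0, 0, 0], [0, 0, 0], [0, 0, 0], [0, 0, 0], [0, 0, 0]]' --grip '[0.1, 0.1, 0.1, 0.1, 0.1]'

```text
time: 7.7
ee_pos: [0.5366, 0.1635, 0.2028]
tcp_rot: [-179.9, -0.2, 169.0]
wrist_force: [-0.5, 0.6, -0.9]
opening: 0.0235
grasp_force: 40.0
```

move_arm --offset '[[0, 0, 0.9], [0, 0, 0], [0, 0, 0]]' --twist '[[0, 0, 0], [0, 0, 0], [0, 0, 0]]' --grip '[0.1, 0.1, 0.1]'

```text
time: 8.0
ee_pos: [0.538, 0.1634, 0.1988]
tcp_rot: [180.0, 0.1, 169.0]
wrist_force: [-0.1, 0.6, -0.5]
opening: 0.0235
grasp_force: 40.0
```

move_arm --offset '[[0, 0, 0.5], [0, 0, 0], [0, 0, 0]]' --twist '[[0, 0, 0], [0, 0, 0], [0, 0, 0]]' --grip '[0.1, 0.1, 0.1]'

```text
time: 8.3
ee_pos: [0.5378, 0.1631, 0.1931]
tcp_rot: [180.0, 0.0, 168.9]
wrist_force: [0.1, 0.0, -1.8]
opening: 0.0233
grasp_force: 40.0
```

move_arm --offset '[[0, 0, 0.4], [0, 0, 0], [0, 0, 0]]' --twist '[[0, 0, 0], [0, 0, 0], [0, 0, 0]]' --grip '[0.1, 0.1, 0.1]'

```text
time: 8.6
ee_pos: [0.5376, 0.1631, 0.1886]
tcp_rot: [-180.0, -0.0, 169.0]
wrist_force: [0.4, -0.2, -0.9]
opening: 0.0235
grasp_force: 40.0
```

move_arm --offset '[[0, 0, 0.15], [0, 0, 0]]' --twist '[[0, 0, 0], [0, 0, 0]]' --grip '[0.1, 0.1]'

```text
time: 8.8
ee_pos: [0.5377, 0.1631, 0.1876]
tcp_rot: [180.0, 0.0, 169.0]
wrist_force: [-0.9, -0.1, 0.9]
opening: 0.0237
grasp_force: 40.3
```

Run:
```python
from h import *
a=viewer.camera("scene"); b=viewer.camera("side")
i=np.vstack([cv2.resize(a["color"][90:240,130:310],(720,600))]); 
A=cv2.resize(a["color"][90:230,150:290],(400,400),interpolation=2);B=cv2.resize(b["color"][70:210,170:310],(400,400),interpolation=2)
cv2.imwrite("pics/c2.png",np.hstack([A,B])[:,:,::-1]); go([.5375,.1636,.187],168.9)
```

```text
pos [0.5377 0.1631 0.1876] rot [1.7998e+02 3.0000e-02 1.6896e+02] off cm [0.03 0.04 0.06] twist [0.0003 0.0005 0.001 ] t 8.9 F [-0.8 -0.6  2.1]
```

View pics/c2.png

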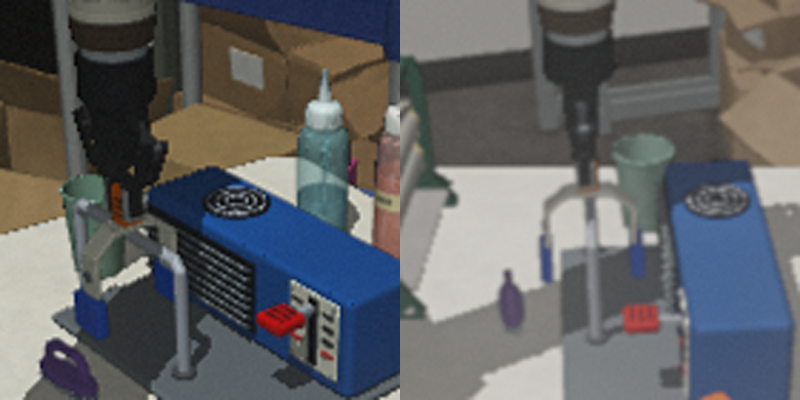

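In both crops the headband straddles the bar with one pad on each side, and the wrist force shows light contact. I'll release and rise.

move_arm --offset '[[0, 0, 0.05], [0, 0, 0], [0, 0, 0], [0, 0, 0], [0, 0, 0]]' --twist '[[0, 0, 0], [0, 0, 0], [0, 0, 0], [0, 0, 0], [0, 0, 0]]' --grip '[0.1, 0.35, 0.45, 0.6, 0.6]'

```text
time: 9.4
ee_pos: [0.5376, 0.1631, 0.1865]
tcp_rot: [-180.0, -0.0, 169.0]
wrist_force: [0.7, 0.1, 0.2]
opening: 0.0511
grasp_force: 0.0
```

move_arm --offset '[[0, 0, 0], [0, 0, -1], [0, 0, -3], [0, 0, -4], [0, 0, -4]]' --twist '[[0, 0, 0], [0, 0, 0], [0, 0, 0], [0, 0, 0], [0, 0, 0]]' --grip '[0.6, 0.6, 0.6, 0.6, 0.6]'

```text
time: 9.9
ee_pos: [0.5372, 0.163, 0.3087]
tcp_rot: [180.0, -0.0, 169.0]
wrist_force: [0.5, 0.4, -0.1]
opening: 0.0511
grasp_force: 0.0
```

Run:
```python
from h import *
a=viewer.camera("scene"); b=viewer.camera("side")
A=cv2.resize(a["color"][90:230,150:290],(400,400),interpolation=2);B=cv2.resize(b["color"][70:210,170:310],(400,400),interpolation=2)
cv2.imwrite("pics/c3.png",np.hstack([A,B])[:,:,::-1])
for p in (a,b):
    P=cloud(p); h=cv2.cvtColor(p["color"],cv2.COLOR_RGB2HSV); X,Y,Z=np.moveaxis(P,-1,0)
    q=P[((h[...,0]<6)|(h[...,0]>174))&(h[...,1]>150)&(Z>.108)&(Z<.12)&(np.hypot(X-.545,Y+.032)<.04)]
    print(len(q),q.mean(0) if len(q) else 0,cv2.minAreaRect(q[:,:2].astype(np.float32)) if len(q)>4 else 0)
go([.5455,-.032,.32],168.9)
```

```text
94 [ 0.54375351 -0.03365267  0.11268039] ((0.5451385378837585, -0.03287975862622261), (0.034862782806158066, 0.03542022407054901), 73.67613983154297)
19 [ 0.54782933 -0.03739551  0.1129354 ] ((0.5473736524581909, -0.03574930131435394), (0.026152150705456734, 0.028786785900592804), 75.18681335449219)
pos [0.5385 0.1634 0.3133] rot [179.77   0.43 168.96] off cm [ -4.44 -19.04  -0.71] twist [0.004  0.0076 0.001 ] t 10.0 F [-0.3 -0.1  0.6]
```

View pics/c3.png

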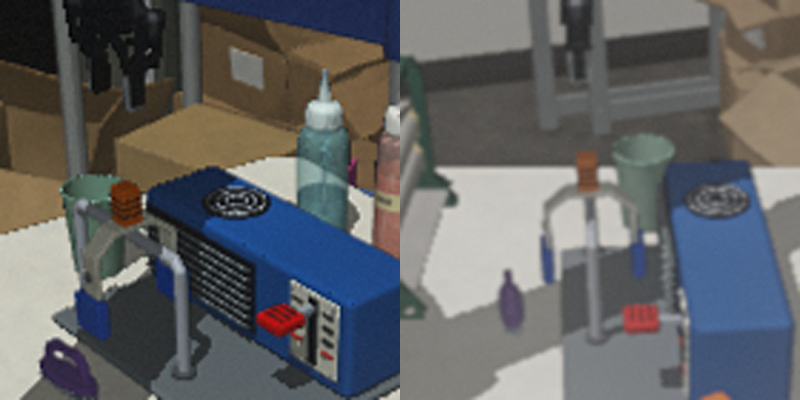

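The headband hangs freely and level on the bar, with its block at (127,203) in the left crop, and the lever cap is at (280,320). Next I'll shut the fingers and go over the lever.

move_arm --offset '[[-0.5, -2.5, 0], [-1, -4.2, 0], [-1, -4.2, 0], [-1, -4.2, 0], [-0.9, -3.8, 0]]' --twist '[[0, 0, 0], [0, 0, 0], [0, 0, 0], [0, 0, 0], [0, 0, 0]]' --grip '[0, 0, 0, 0, 0]'

```text
time: 10.5
ee_pos: [0.5444, -0.0327, 0.3071]
tcp_rot: [-180.0, 0.0, 168.9]
wrist_force: [1.5, 1.0, 0.2]
opening: 0.0
grasp_force: 0.0
```

move_arm --offset '[[0, 0, 4], [0, 0, 4], [0, 0, 4], [0, 0, 2], [0, 0, 0]]' --twist '[[0, 0, 0], [0, 0, 0], [0, 0, 0], [0, 0, 0], [0, 0, 0]]' --grip '[0, 0, 0, 0, 0]'

```text
time: 11.0
ee_pos: [0.5431, -0.0308, 0.1638]
tcp_rot: [-180.0, -0.3, 168.9]
wrist_force: [-0.5, -0.0, 0.6]
opening: -0.0002
grasp_force: 0.0
```

Run:
```python
from h import *
o=bot.get_obs(); print(o["opening"],o["q"].round(1)); go([.545,-.033,.136],168.9,o)
```

```text
-0.0001704382837149273 [-3.2  3.6 -1.3 85.4 -0.   7.8]
pos [ 0.5431 -0.0308  0.1638] rot [-179.96   -0.29  168.94] off cm [-0.24 -0.17  2.77] twist [-0.0008 -0.0051  0.0008] t 11.0 F [-0.5 -0.   0.6]
```

move_arm --offset '[[-0.1, -0.15, 1.2], [0, 0, 1], [0, 0, 0]]' --twist '[[0, 0, 0], [0, 0, 0], [0, 0, 0]]' --grip '[0, 0, 0]'

```text
time: 11.3
ee_pos: [0.5452, -0.0325, 0.144]
tcp_rot: [-180.0, -0.0, 169.0]
wrist_force: [-0.7, 0.5, 0.1]
opening: -0.0
grasp_force: 0.0
```

move_arm --offset '[[0, 0, 0.6], [0, 0, 0.4], [0, 0, 0]]' --twist '[[0, 0, 0], [0, 0, 0], [0, 0, 0]]' --grip '[0, 0, 0]'

```text
time: 11.6
ee_pos: [0.5456, -0.0325, 0.135]
tcp_rot: [180.0, 0.1, 169.0]
wrist_force: [-1.0, 0.6, 5.2]
opening: -0.0001
grasp_force: 2.4
```

move_arm --offset '[[0, 0, 0.5], [0, 0, 0.5], [0, 0, 0]]' --twist '[[0, 0, 0], [0, 0, 0], [0, 0, 0]]' --grip '[0, 0, 0]'

```text
time: 11.9
ee_pos: [0.5455, -0.0325, 0.1248]
tcp_rot: [180.0, 0.0, 169.0]
wrist_force: [0.5, -0.2, 3.1]
opening: 0.0001
grasp_force: 1.5
```

move_arm --offset '[[0, 0, 0.6], [0, 0, 0.6], [0, 0, 0]]' --twist '[[0, 0, 0], [0, 0, 0], [0, 0, 0]]' --grip '[0, 0, 0]'

```text
time: 12.2
ee_pos: [0.5456, -0.0325, 0.113]
tcp_rot: [180.0, 0.0, 169.0]
wrist_force: [0.7, -0.3, 5.6]
opening: -0.0001
grasp_force: 2.8
```

move_arm --offset '[[0, 0, 0.6], [0, 0, 0.6], [0, 0, 0]]' --twist '[[0, 0, 0], [0, 0, 0], [0, 0, 0]]' --grip '[0, 0, 0]'

```text
time: 12.5
ee_pos: [0.5457, -0.0325, 0.1013]
tcp_rot: [180.0, 0.1, 169.0]
wrist_force: [-1.6, 1.1, 9.2]
opening: -0.0002
grasp_force: 4.5
```

move_arm --offset '[[0, 0, 0.3], [0, 0, 0.2], [0, 0, 0]]' --twist '[[0, 0, 0], [0, 0, 0], [0, 0, 0]]' --grip '[0, 0, 0]'

```text
time: 12.8
ee_pos: [0.5456, -0.0325, 0.0965]
tcp_rot: [180.0, 0.1, 168.9]
wrist_force: [-0.4, -0.3, 6.6]
opening: 0.0001
grasp_force: 3.1
```

move_arm --offset '[[0, 0, 0.2], [0, 0, 0], [0, 0, 0]]' --twist '[[0, 0, 0], [0, 0, 0], [0, 0, 0]]' --grip '[0, 0, 0]'

```text
time: 13.1
ee_pos: [0.5456, -0.0325, 0.0947]
tcp_rot: [180.0, 0.1, 169.0]
wrist_force: [-0.8, 0.4, 5.9]
opening: 0.0001
grasp_force: 3.0
```

move_arm --offset '[[0, 0, 0.1], [0, 0, 0], [0, 0, 0]]' --twist '[[0, 0, 0], [0, 0, 0], [0, 0, 0]]' --grip '[0, 0, 0]'

```text
time: 13.4
ee_pos: [0.5456, -0.0325, 0.0937]
tcp_rot: [180.0, 0.1, 169.0]
wrist_force: [-1.2, 0.4, 6.6]
opening: -0.0
grasp_force: 3.1
```

move_arm --offset '[[0, 0, 0.1], [0, 0, 0], [0, 0, 0]]' --twist '[[0, 0, 0], [0, 0, 0], [0, 0, 0]]' --grip '[0, 0, 0]'

```text
time: 13.7
ee_pos: [0.5457, -0.0325, 0.0928]
tcp_rot: [180.0, 0.1, 169.0]
wrist_force: [-1.0, 0.4, 6.8]
opening: -0.0004
grasp_force: 3.4
```

move_arm --offset '[[0, 0, 0.1], [0, 0, 0], [0, 0, 0]]' --twist '[[0, 0, 0], [0, 0, 0], [0, 0, 0]]' --grip '[0, 0, 0]'

```text
time: 14.0
ee_pos: [0.5456, -0.0325, 0.0918]
tcp_rot: [180.0, 0.1, 169.0]
wrist_force: [-1.1, -0.6, 7.7]
opening: 0.0004
grasp_force: 3.8
```

Run:
```python
from h import *
I=[]
for c in ("scene","side"):
    p=viewer.camera(c); P=cloud(p); h=cv2.cvtColor(p["color"],cv2.COLOR_RGB2HSV); X,Y,Z=np.moveaxis(P,-1,0)
    q=P[((h[...,0]<6)|(h[...,0]>174))&(h[...,1]>150)&(Z>.04)&(Z<.12)&(np.hypot(X-.545,Y+.032)<.045)]
    print(c,len(q),np.percentile(q[:,2],[2,50,90,98]).round(4) if len(q) else 0)
    u,v=(245,205) if c=="scene" else (255,180); I.append(cv2.resize(p["color"][v-35:v+35,u-35:u+35],(400,400),interpolation=2))
cv2.imwrite("pics/c4.png",np.hstack(I)[:,:,::-1]); go([.5455,-.0325,.091],168.9)
```

```text
scene 77 [0.0573 0.0658 0.0691 0.0701]
side 6 [0.0642 0.0677 0.0684 0.0689]
pos [ 0.5456 -0.0325  0.0919] rot [1.7999e+02 7.0000e-02 1.6896e+02] off cm [ 0.01 -0.    0.09] twist [0.0001 0.0012 0.001 ] t 14.1 F [-1.7 -0.8  8.7]
```

View pics/c4.png

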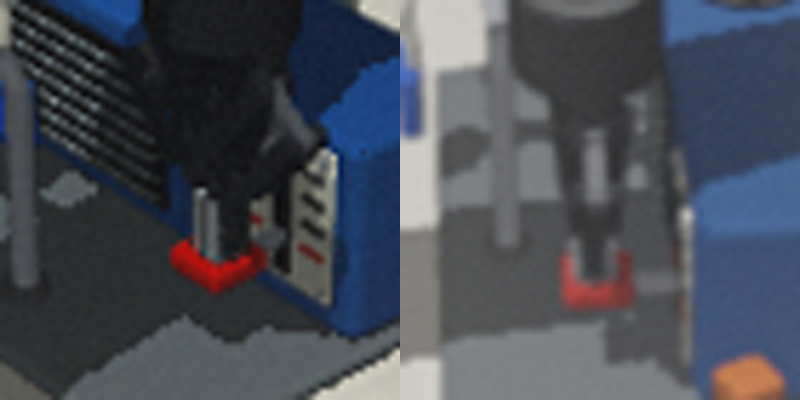

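The cap is pressed low and the stem is beside the red line, at about (300,250) in the left crop. The cap top measures about 70 mm and the force is rising towards 8 N. One last small step should put it on the notch.

move_arm --offset '[[0, 0, 0.07], [0, 0, 0], [0, 0, 0]]' --twist '[[0, 0, 0], [0, 0, 0], [0, 0, 0]]' --grip '[0, 0, 0]'

```text
time: 14.4
ee_pos: [0.5457, -0.0325, 0.0913]
tcp_rot: [180.0, 0.1, 169.0]
wrist_force: [-2.4, 0.5, 7.7]
opening: -0.0
grasp_force: 4.1
```

Run:
```python
from h import *
I=[];F=[]
for k in range(3):
  for c in ("scene","side"):
    p=viewer.camera(c); o=bot.get_obs(); F.append(o["wrist_force"][2]); P=cloud(p); h=cv2.cvtColor(p["color"],cv2.COLOR_RGB2HSV); X,Y,Z=np.moveaxis(P,-1,0)
    q=P[((h[...,0]<6)|(h[...,0]>174))&(h[...,1]>150)&(Z>.04)&(Z<.12)&(np.hypot(X-.545,Y+.032)<.045)]
    print(c,len(q),np.percentile(q[:,2],[2,50,90,98]).round(4) if len(q) else 0)
    if k==2: I.append(cv2.resize(p["color"][90:230,150:290] if c=="scene" else p["color"][70:210,170:310],(400,400),interpolation=2))
cv2.imwrite("pics/c5.png",np.hstack(I)[:,:,::-1]); print(np.mean(F),np.round(F,1)); go([.5455,-.0325,.091],168.9)
```

```text
scene 80 [0.0557 0.0643 0.0691 0.0698]
side 7 [0.0653 0.0668 0.0683 0.0689]
scene 81 [0.0556 0.0659 0.0693 0.07  ]
side 6 [0.0646 0.0674 0.0681 0.0683]
scene 79 [0.0569 0.0648 0.0687 0.0704]
side 7 [0.0647 0.0657 0.0668 0.0676]
8.097014244367243 [7.8 8.4 8.2 7.5 8.3 8.2]
pos [ 0.5456 -0.0325  0.0912] rot [1.7999e+02 7.0000e-02 1.6895e+02] off cm [ 0.01 -0.    0.02] twist [0.0002 0.0012 0.0009] t 14.7 F [-0.8 -0.4  8.2]
```

View pics/c5.png

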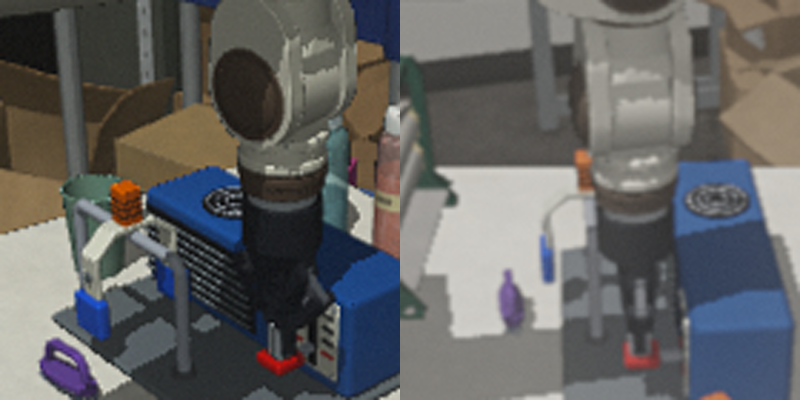

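The headband still hangs level at (110,250) in the left crop. The lever is held at about 45 mm of travel with 8.1 N, which matches the third notch, and the brush and beaker haven't moved.

```bash
python3 -c "
from workcell import bot
print(bot.job_done())"
```

```text
the job is handed in; nothing more can be done
None
```

The headband hangs over the rail with one leg on each side of the bar, the arm is holding the lever at the third notch (about 45 mm of travel, 8 N), and the job was handed in at about 15 s; no verdict came back.

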